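# Stop-button check on the disc sander

### The arm

A 7-joint arm with a two-finger parallel gripper is mounted at the origin on the work surface; the furniture and walls round the work are solid. World frame = base frame: x ahead of the robot, y to its left, z up, the work surface at z = 0. Lengths are in m, angles in rad, forces in N, time in s.
With the tool pointing down it reaches from about 0.425 to 0.825 m from the base axis. Payload 3.6 kg.
Tool frame: the origin (TCP) lies between the finger pads; the fingertips stand 22 mm ahead of it and the grasp point (between the pads) lies 3 mm ahead of it; z points along the fingers, y is the line along which they close (so a half turn about z gives the same grasp; the last joint's range is limited). The gripper opens to 85 mm and grips with 20 to 120 N. Pads are 22 mm wide; open, the fingers measure 114 mm over their backs; the gripper's body (76 mm by 85 mm) begins 54 mm behind the grasp point. The pads swing forward as they close: fully open they stand 13 mm farther back than shut.
Start: joints at [-1.286, 0.615, -0.013, 1.423, 0.008, 1.103, -0.04], TCP at [0.199, 0.619, 0.253] pointing down, gripper open.
Joint ranges: [-3.12, 3.12], [-0.3, 2.06], [-1.34, 1.32], [0.26, 2.42], [-1.36, 4.5], [0.01, 1.98], [-2.84, 2.84]. Speed limits (rad/s): [2.79, 2.79, 3.14, 3.14, 3.14, 3.14, 3.14].

### API

Orientations are given as a 3x3 rotation matrix whose columns are the frame's x, y, z axes.
In Python, from cell import * gives the robot as it stands.
- The arm moves only by the tool send_rows, never from a script. Its argument "increments" is one flat list of numbers, 5 for each row, row after row: the opening, from 0 (shut) to 1 (fully open), then the shift along the tool's x, y, z in m, then the turn about the tool's z in degrees. In form: [jaw, tx, ty, tz, spin, jaw, tx, ty, tz, spin, ...]. A call has 1 to 10 rows; each row shifts and turns the commanded pose from where the row before left it, along the tool's axes as they then stand; what a row does not reach is not made up. A row lasts 1/12 s, in which the tool goes at most 41.7 mm and 7.16 degrees, less where a joint would pass 70% of its speed; a pose out of reach is approached as far as the arm can. A call is refused whole if a number of a shift passes 0.0417 or a number of a turn 7.16, either way. A call with a gripper value outside its range is refused whole. The fingers move at their own pace and stop on an object; the grip force is fixed at half the most. Time passes only in rows, so rows that do not move let the fingers close. It gives the time, the measured TCP pose, the force, the opening and the grip force at its end, in the units of the state.
- sense(): the state, without advancing time (a new reading comes with each control period).
- capture(name): name is "scene" or "side" or "wrist"; returns a dict with "img" (384x512x3 uint8, red, green, blue), "range_z" (384x512 float32, m along the optical axis (not along the pixel's ray), 0 where there is no reading), "camera_matrix" (3x3 intrinsics, pixels), "rvec" (rotation vector, rad) and "tvec" (3), from world to camera coordinates, as OpenCV has them. Camera axes: x right, y down, z forward; pixel columns grow to the right and rows downward; lengths in m; the calibration is good to about 2 mm. A picture is of the moment at which its call begins.
- job_done(): hands the job in; it is judged then, once.
Trained networks look in a picture, given as the dict that the camera call returned (one of the last four; its "shot" number tells which), for a name from the list of things; names that differ only in an ending like _2 or _b are one class to them, and where a whole thing is asked for, a point or a joint stands for the part that bears it (a point fixed in the world has none). Each returns a list of dicts, best first, with "p" (0 to 1); they miss things now and then, are a little off and sometimes report something else, mostly with a low value. They report only what shows in the picture. A call takes as long as a camera call.
- find_in(picture, thing): "bbox" ([left, top, right, bottom] in pixels, round what is visible of it).
The state is a dict: "time_s": time; "q": joint angles; "joint_velocities": joint speeds; "effort": joint torques, N m; "tool_pos": TCP position; "tool_rot": TCP orientation; "force": force on the tool from outside, world axes, zero at the start; "ft_torque": the same for the moment, N m; "opening": opening from 0.0 (shut) to 1.0 (fully open); "gripper_force": force on a finger pad.
Only numpy, scipy, OpenCV 4.12 (cv2) and the standard library are available. Lean on these libraries where they do the work, as an engineer would, in place of code of your own. Each camera call takes 0.05 s, during which the arm holds its last target. There are 200 camera calls.

### The job

Before sanding, check the disc sander's stop station with the fingertips, gripping and lifting nothing: gently press the red mushroom stop in until it latches down, then push one of its lobes round clockwise (seen from above) until the latch lets go and the head springs back out. Only when it is out again, press the blue reset button fully in and let it come back. Do not strike or squeeze the station, and leave the gourds, bottles and sanding block where they stand.

Things in the scene. Friction and masses are not known exactly. Their poses are not given: they have to be found in the camera images.
- station: Stop station, screwed to the bench: a grey box with a yellow cover, 80 (along its x) x 165 (along its y) x 55 mm high; small screw feet stick out 20 mm at both y ends, a cable gland 15 mm at +x. Origin: centre of its underside on the bench; z up. At its own (x, y) = (0, +40 mm) stands the red stop, at (0, -47 mm) the blue reset button. A black collar (radius 20 mm) under the stop rises to 63 mm, the reset's metal bezel (radius 19.5 mm) to 61 mm above the bench.
- stop_top (a point): Top centre of the red mushroom stop, on its axis: 101.5 mm above the bench when out, 92.5 mm when latched in. Moves and turns with the head. The head is a red dome of radius 23.5 mm and 26.5 mm high with three rounded lobes, 120 degrees apart, that reach out to radius 36 mm; lobes are 21 mm wide and their upright flanks run from 25.5 mm to 5.5 mm below this point. White arrows on top show the twist direction, clockwise. The point's x axis points along lobe a.
- lobe_a (a point): Lobe a of the stop head: axis of its rounded end (end radius 10.5 mm), half-way up the lobe, 25.5 mm out from the stop's axis and 15.5 mm below stop_top. It points to the station's +x when the head is not twisted.
- lobe_b (a point): The same point of lobe b, 120 degrees counter-clockwise of lobe a seen from above.
- lobe_c (a point): The same point of lobe c, 240 degrees counter-clockwise of lobe a seen from above.
- stop_push (a joint): Depth of the stop in m: 0 out, 0.009 fully in. Snap action: it takes about 12 N straight down, past half-way it pulls itself in and stays latched at 0.009. Pressed on harder than about 14 N at the bottom, the head sinks up to 3 mm more on a rubber buffer (not counted here; 27 N).
- stop_twist (a joint): Twist of the stop head in rad, positive clockwise seen from above, 0 to 0.9, sprung back to 0 when let go (0.02 to 0.08 N m). While latched, the head turns freely to 0.25, then a cam lifts it as it turns (about 0.2 N m in all, some 7 to 12 N on a lobe), and near 0.63 rad it snaps out. It does not turn counter-clockwise from 0.
- reset_top (a point): Top centre of the blue reset push button (round, radius 14.5 mm): 69 mm above the bench when out, 8 mm proud of its metal bezel.
- reset_push (a joint): Depth of the reset button in m: 0 out, 0.005 fully in (about 5 N); springs back when let go. Pressed harder than about 8 N at the bottom, its cap gives up to 2.5 mm more on a rubber buffer (not counted here).
- sander: Disc sander, fixed on the bench behind the station: dark blue-green, about 230 x 170 x 190 mm high, disc and aluminium table on its own -x side. Origin: centre of its underside..
- tall_gourd: Small dried pear-shaped gourd, 52 mm wide, 75 mm high, loose, behind the station. Origin: underside centre.
- round_gourd: Small dried round gourd, 61 mm wide, 48 mm high, loose, behind the station. Origin: underside centre.
- small_gourd: Small dried gourd, 57 x 47 x 46 mm, loose, at the back left. Origin: underside centre.
- sanding_block: Black foam sanding block, 64 x 98 x 24 mm, loose, in front of the station. Origin: underside centre.
- purple_paint: Purple paint bottle, 38 mm wide, 105 mm high, loose, to the right. Origin: underside centre.
- white_paint: White paint bottle with a black cap, 38 mm wide, 105 mm high, loose, to the right. Origin: underside centre.
- glue_bottle: White glue bottle with a dark nozzle, 36 x 50 x 138 mm, loose, to the right. Origin: underside centre.

How it is judged:
On the way, in this order (a step that is already met when the one before it is completed fails the run):
1. the stop is pressed in and latched (value of joint stop_push above 0.0075 m), for 0.2 s.
2. the head is twisted clockwise while it is still in (value of joint stop_twist above 0.32 rad and value of joint stop_push above 0.004 m).
3. the latch has let go and the head is out (value of joint stop_push below 0.0015 m), for 0.2 s.
4. the reset button is pressed fully in (value of joint reset_push above 0.004 m), for 0.1 s.
At the end, for the whole second after the job is handed in: The stop is out (within 1.5 mm) and turned back (within 0.1 rad), the reset button is back out (within 1 mm), and every loose thing lies still within 20 mm of where it stood (value of joint stop_push below 0.0015 m and value of joint stop_twist below 0.1 rad and value of joint reset_push below 0.001 m and linear speed of each of tall_gourd, round_gourd, small_gourd, sanding_block, purple_paint, white_paint, glue_bottle below 0.02 m/s and distance of each of tall_gourd, round_gourd, small_gourd, sanding_block, purple_paint, white_paint, glue_bottle from where it was at the start of the episode below 0.02 m); the robot touches nothing.
It fails at once if the reset button is pressed (3 mm or more) while the stop is in (value of joint reset_push above 0.003 m and value of joint stop_push above 0.004 m).
It fails at once if the station is struck or squeezed with more than 35 N (contact force between the fingers and station above 35 N).
It fails at once if a loose thing is lifted, carried or pushed away (more than 20 mm) (distance of any of tall_gourd, round_gourd, small_gourd, sanding_block, purple_paint, white_paint, glue_bottle from where it was at the start of the episode above 0.02 m).
It also fails if it takes over 48 s, if anything falls off the work surface, if the arm or the gripper's body presses on something with over 40 N, if the wrist force passes 120 N, or if a joint passes its speed limit or range.

## Working session

There is one attempt and no reset: what is moved stays moved. The work goes in short steps, Python scripts to look and compute and a tool call to move; the robot and the scene stay as the last step left them, time stands still between calls to the robot, and variables do not carry over. Pictures are saved under pics/ and viewed, at most 10 in all, crops included, and the job is handed in when it is done.

Besides the shell and the picture viewer there is one more tool, called after ">>>" by a JSON object that holds its "name" and its "arguments", one argument or row to a line. send_rows: Moves the arm, as the interface text tells. Its arguments: {"type":"object","properties":{"increments":{"type":"array","items":{"type":"number"}}},"required":["increments"]}

```bash
mkdir -p pics
cat > h.py <<'E'
from cell import *
import numpy as np, cv2
def pts(c):
    K=np.array(c["camera_matrix"]);R=cv2.Rodrigues(np.array(c["rvec"],float))[0];t=np.array(c["tvec"],float).ravel()
    z=c["range_z"];v,u=np.mgrid[:z.shape[0],:z.shape[1]]
    P=np.stack([(u-K[0,2])/K[0,0]*z,(v-K[1,2])/K[1,1]*z,z],-1)
    W=(P-t)@R; W[z<=0]=np.nan
    return W
E
python3 - <<'E'
from h import *
s=sense();print(s["time_s"],s["tool_pos"],np.round(s["tool_rot"],3),s["force"],s["opening"])
ims=[]
for n in ("scene","side"):
    c=capture(n);W=pts(c);np.savez(n+".npz",W=W,img=c["img"])
    ims.append(c["img"])
    for th in ("station","stop_top","reset_top","lobe_a"):
        for d in find_in(c,th)[:2]:
            b=np.array(d["bbox"]);u,v=int((b[0]+b[2])/2),int((b[1]+b[3])/2)
            print(n,th,round(d["p"],2),b.round(),W[v,u].round(3))
    hsv=cv2.cvtColor(c["img"],cv2.COLOR_RGB2HSV)
    H,S,V=[hsv[...,i].astype(int) for i in range(3)]
    for nm,m in (("red",((H<8)|(H>172))&(S>150)&(V>80)),("blue",(H>100)&(H<125)&(S>140)&(V>70)),("yellow",(H>18)&(H<35)&(S>140)&(V>100))):
        p=W[m];p=p[np.isfinite(p[:,0])]
        if len(p):print(n,nm,len(p),np.percentile(p,[2,50,98],axis=0).round(3).tolist())
cv2.imwrite("pics/a.png",cv2.resize(np.hstack(ims),(800,300))[...,::-1])
E
```

```text
0.0 [0.19915012 0.61799689 0.25213293] [[-0.952  0.307 -0.001]
 [ 0.307  0.952 -0.002]
 [-0.    -0.003 -1.   ]] [-0.02514296 -0.10954076 -0.57937358] 0.995331854103332
scene station 0.73 [266. 217. 309. 291.] [0.489 0.186 0.097]
scene stop_top 0.57 [305. 137. 315. 172.] [ 0.396 -0.163  0.081]
scene stop_top 0.56 [276. 244. 304. 264.] [0.485 0.187 0.099]
scene reset_top 0.58 [290. 223. 300. 231.] [0.458 0.086 0.066]
scene reset_top 0.52 [279. 240. 305. 262.] [0.479 0.178 0.097]
scene lobe_a 0.88 [277. 242. 303. 265.] [0.485 0.186 0.102]
scene red 676 [[-0.118, -0.325, 0.003], [0.489, 0.193, 0.099], [0.765, 0.584, 0.53]]
scene blue 169 [[0.45, 0.079, 0.066], [0.881, 0.559, 0.477], [0.891, 0.572, 0.481]]
scene yellow 741 [[0.425, 0.056, 0.049], [0.473, 0.139, 0.054], [0.512, 0.217, 0.058]]
side station 0.94 [275. 210. 340. 291.] [0.485 0.185 0.06 ]
side station 0.51 [306. 119. 323. 174.] [ 0.391 -0.16   0.075]
side stop_top 0.9 [295. 223. 328. 252.] [0.481 0.189 0.097]
side lobe_a 0.75 [298. 223. 330. 252.] [0.475 0.188 0.095]
side red 2613 [[0.189, -0.001, 0.002], [0.738, 0.574, 0.469], [0.771, 0.588, 0.521]]
side blue 1212 [[0.456, 0.089, 0.065], [0.795, 0.49, 0.463], [0.814, 0.516, 0.47]]
side yellow 1084 [[0.423, 0.059, 0.031], [0.48, 0.171, 0.052], [0.512, 0.22, 0.055]]
```

View pics/a.png

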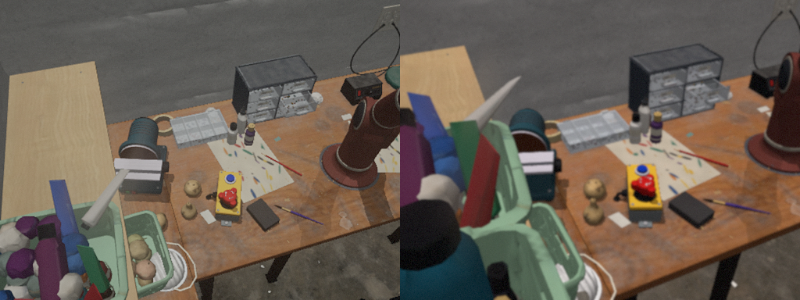

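Run:
```python
from h import *
for n in ("scene","side"):
    d=np.load(n+".npz");W=d["W"];img=d["img"]
    hsv=cv2.cvtColor(img,cv2.COLOR_RGB2HSV);H,S,V=[hsv[...,i].astype(int) for i in range(3)]
    near=(abs(W[...,0]-.47)<.1)&(abs(W[...,1]-.14)<.14)
    red=((H<8)|(H>172))&(S>150)&near; blue=(H>100)&(H<125)&(S>140)&near; ye=(H>18)&(H<35)&(S>140)&near
    p=W[ye&(W[...,2]>.048)]; r=cv2.minAreaRect(p[:,:2].astype(np.float32)); print(n,"rect",r,np.median(p[:,2]))
    b=W[blue]; print("blue",len(b),b.mean(0).round(4),b.max(0).round(3),b.min(0).round(3))
    q=W[red]; q=q[q[:,2]>.07]; print("red",len(q),q.mean(0).round(4),q.min(0).round(3),q.max(0).round(3))
    t=q[q[:,2]>q[:,2].max()-.006];print("top",len(t),t.mean(0).round(4))
    al=W.reshape(-1,3);al=al[np.isfinite(al[:,0])&(al[:,0]>.1)&(al[:,0]<.62)&(al[:,1]>.0)&(al[:,1]<.7)]
    k=al[al[:,2]>.11]; print("tall", np.unique((k*20).round()/20,axis=0).tolist()[:60])
d=np.load("scene.npz")["img"][190:310,215:375]; e=np.load("side.npz")["img"][180:300,230:390]
cv2.imwrite("pics/b.png",cv2.resize(np.hstack([d,e]),(800,300),interpolation=cv2.INTER_CUBIC)[...,::-1])
```

```text
scene rect ((0.4676896929740906, 0.1349014937877655), (0.16713324189186096, 0.07960663735866547), 81.81129455566406) 0.053715288163419
blue 58 [0.4598 0.0883 0.0679] [0.472 0.102 0.072] [0.448 0.078 0.064]
red 311 [0.4745 0.1799 0.0955] [0.449 0.147 0.076] [0.506 0.208 0.103]
top 121 [0.4738 0.1756 0.0993]
tall [[0.1, 0.15, 0.45], [0.1, 0.15, 0.5], [0.2, 0.55, 0.3], [0.2, 0.55, 0.35]]
side rect ((0.46611031889915466, 0.13646167516708374), (0.16796012222766876, 0.07780565321445465), 81.95990753173828) 0.05172735254191575
blue 82 [0.4605 0.097  0.0654] [0.495 0.195 0.068] [0.449 0.076 0.055]
red 510 [0.4757 0.1856 0.0911] [0.45  0.145 0.074] [0.504 0.21  0.101]
top 182 [0.4718 0.1791 0.097 ]
tall []
```

View pics/b.png

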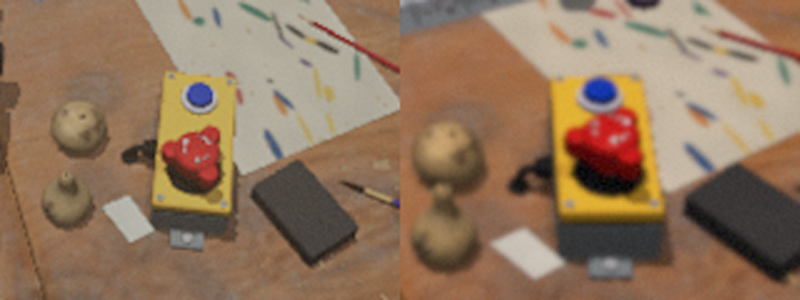

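Run:
```python
from h import *
c=np.array([.467,.1355,0]);a=np.radians(81.9);Y=np.array([np.cos(a),np.sin(a)]);X=np.array([Y[1],-Y[0]])
A=[]
for n in ("scene","side"):
    W=np.load(n+".npz")["W"].reshape(-1,3);A.append(W[np.isfinite(W[:,0])])
A=np.vstack(A);L=np.c_[(A[:,:2]-c[:2])@X,(A[:,:2]-c[:2])@Y,A[:,2]]
# max height in mm grid, station frame, 20mm cells; rows y from 160 to -140, cols x -120..220
xs=np.arange(-.12,.24,.02);ys=np.arange(.16,-.16,-.02)
print("     ",*[f"{int(x*1000):4d}" for x in xs])
for y in ys:
    print(f"{int(y*1000):5d}",*[ (lambda k:f"{int(1000*k.max()):4d}" if len(k) else "   .")(L[(L[:,0]>=x)&(L[:,0]<x+.02)&(L[:,1]>=y)&(L[:,1]<y+.02),2]) for x in xs])
```

```text
-120  -99  -79  -59  -39  -19    0   20   40   60   80  100  120  140  160  180  200  220
  160    2    4    2    2    2    4    2    2    4    2    1    1    2    3    3  123  125  100
  140    2    3    4    4    2    2    3    3    1    3    2    2    2    2    5    3  127  127
  120    3    3    2    3    2    1    1    2    2    2    4    5    2    2    3   32   46  124
  100   24    2    3    3    2   11    9    2    3    2    3    3    1    1    2   34   46   44
   80   27    5    3   39   56   55   55   56   50    3    3   32   38   32    2   28   38   38
   60   27   25    3   53   94   97   96   59   52    4    4   59   75   38    5    2    5    4
   40   26   25   27   52   94  102  103   97   54    3    2   35   35   35    3    3    3    3
   20   27   30   26   51   96  104  101   98   52    2    3    3    2    0    2    5    4  121
    0   27   25    2   52   94   97   94   58   52   24    3   33   34   25    1    2    2  123
  -19   26    3    3   51   58   57   58   58   52   24   28   44   43   36    2    1    2  123
  -39    4    5    4   50   58   71   71   58    3    2   31   41   45   43    4    3    5  123
  -59    3    2    3   52   58   71   71   58   51    3    2   32   38   29    2    3   74  123
  -79    3    4    1   52   59   67   67   57    2    3    4    6    2    2    1    2   78  124
  -99    4    2    3    4   51   53   52   54    1    2    2    1    3    2    3    4   73   76
 -119    3    3    3    6    .    2    3   -1    3    2    4    4    3    2    3    2    4    1
 -139    4    5    1    4    4    4    4    2    3    3    1    2    4    2    2    1    3    1
```

>>> {"name": "send_rows", "arguments": {
  "increments": [0,0,0,0,-4.9,0,0,0,0,-4.9,0,-0.0185,-0.0222,0,0,0,-0.0185,-0.0222,0,0,0,-0.0185,-0.0222,0,0,0,-0.0185,-0.0222,0,0,0,-0.0185,-0.0222,0,0,0,-0.0185,-0.0222,0,0,0,-0.0185,-0.0222,0,0,0,-0.0185,-0.0222,0,0]
}}

```text
time_s: 1.33
tool_pos: [0.3216, 0.4209, 0.2536]
tool_rot: [[-0.99, 0.14, 0.0], [0.14, 0.99, 0.0], [-0.0, 0.0, -1.0]]
force: [0.7, 0.5, 0.3]
opening: 0.002
gripper_force: 0.0
```

>>> {"name": "send_rows", "arguments": {
  "increments": [0,-0.0185,-0.0222,0,0,0,-0.0185,-0.0222,0,0,0,-0.0185,-0.0222,0,0,0,-0.0185,-0.0222,0,0,0,-0.0185,-0.0222,0,0,0,-0.0185,-0.0222,0,0,0,0,0,0,0,0,0,0,0,0]
}}

```text
time_s: 2.0
tool_pos: [0.4134, 0.2727, 0.2535]
tool_rot: [[-0.989, 0.145, 0.001], [0.145, 0.989, -0.0], [-0.001, -0.0, -1.0]]
force: [-0.7, 0.3, 0.4]
opening: 0.002
gripper_force: 0.0
```

Run:
```python
from h import *
c=capture("wrist");W=pts(c);np.savez("wrist.npz",W=W,img=c["img"])
c2=capture("side");W2=pts(c2)
s=sense();T=np.array(s["tool_pos"]);R=np.array(s["tool_rot"])
for w,n in((W,"wrist"),(W2,"side")):
    L=(w-T)@R; m=(abs(L[...,0])<.03)&(abs(L[...,1])<.05)&(L[...,2]>-.04)&(L[...,2]<.06)
    p=L[m]; print(n,len(p))
    if len(p):
        print("zmax",np.percentile(p[:,2],[50,95,99]).round(4))
        for z0 in np.arange(-.04,.04,.01):
            k=p[(p[:,2]>=z0)&(p[:,2]<z0+.01)]
            if len(k)>3:print(round(z0,3),len(k),k[:,:2].min(0).round(4),k[:,:2].max(0).round(4))
im=cv2.resize(np.hstack([c["img"],c2["img"]]),(800,300))
cv2.imwrite("pics/c.png",im[...,::-1])
```

```text
wrist 9907
zmax [-0.0315  0.0052  0.0137]
-0.04 5503 [-0.0146 -0.0451] [0.0113 0.0398]
-0.03 2285 [-0.0149 -0.0372] [0.0114 0.0315]
-0.02 740 [-0.0149 -0.0197] [0.0096 0.0141]
-0.01 602 [ 0.0029 -0.0163] [0.0086 0.0108]
0.0 509 [ 0.0026 -0.0163] [0.0084 0.0108]
0.01 268 [ 0.0031 -0.0161] [0.0084 0.0104]
side 433
zmax [-0.0043  0.0187  0.0241]
-0.04 67 [-0.0157  0.0074] [0.0124 0.0448]
-0.03 99 [-0.013  -0.0291] [0.0115 0.0359]
-0.02 17 [-0.0126 -0.0081] [0.0041 0.0159]
-0.01 76 [-0.0105 -0.0051] [0.0114 0.0152]
0.0 82 [-0.0106 -0.0063] [0.0116 0.016 ]
0.01 74 [-0.0103 -0.0054] [0.0115 0.0144]
0.02 18 [-0.0101  0.0042] [0.0107 0.0086]
```

View pics/c.png

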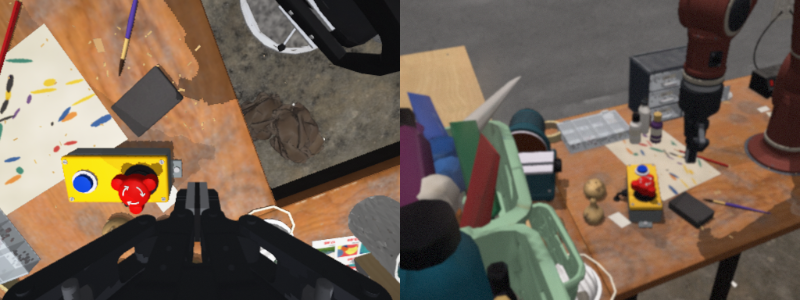

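Run:
```python
from h import *
d=np.load("wrist.npz");W=d["W"];img=d["img"]
hsv=cv2.cvtColor(img,cv2.COLOR_RGB2HSV);H,S,V=[hsv[...,i].astype(int) for i in range(3)]
near=(abs(W[...,0]-.47)<.1)&(abs(W[...,1]-.14)<.14)
red=((H<8)|(H>172))&(S>150)&near; blue=(H>100)&(H<125)&(S>140)&near; ye=(H>18)&(H<35)&(S>140)&near
p=W[ye&(abs(W[...,2]-.055)<.007)];print(len(p),cv2.minAreaRect(p[:,:2].astype(np.float32)),np.median(p[:,2]))
b=W[blue&(W[...,2]>.063)];print("blue",len(b),b.mean(0),np.percentile(b,[2,98],axis=0).round(4).tolist())
q=W[red];q=q[q[:,2]>.07];print("red",len(q),np.percentile(q,[1,99],axis=0).round(4).tolist())
t=q[q[:,2]>.098];print("top",t.mean(0),cv2.minEnclosingCircle(q[:,:2].astype(np.float32)))
o=np.array([.4726,.1751]);r=np.hypot(*(q[:,:2]-o).T);k=q[r>31]
an=np.degrees(np.arctan2(k[:,1]-o[1],k[:,0]-o[0]))%360;print(np.histogram(an,36,(0,360))[0])
```

```text
4862 ((0.46708792448043823, 0.13434720039367676), (0.16439247131347656, 0.08009589463472366), 81.60436248779297) 0.05502724794046582
blue 427 [0.45923917 0.08918141 0.06873599] [[0.4473, 0.0761, 0.0645], [0.472, 0.101, 0.0705]]
red 1811 [[0.4479, 0.1476, 0.0798], [0.5046, 0.2063, 0.1022]]
top [0.4715602  0.17436195 0.10017827] ((0.47271978855133057, 0.17426158487796783), 0.035138558596372604)
[0 0 0 0 0 0 0 0 0 0 0 0 0 0 0 0 0 0 0 0 0 0 0 0 0 0 0 0 0 0 0 0 0 0 0 0]
```

>>> {"name": "send_rows", "arguments": {
  "increments": [0,-0.0181,-0.022,0,0,0,-0.0181,-0.022,0,0,0,-0.0181,-0.022,0,0,0,-0.0181,-0.022,0,0,0,0,0,0.02,0,0,0,0,0.02,0,0,0,0,0.02,0,0,0,0,0,0,0,0,0,0,0]
}}

```text
time_s: 2.85
tool_pos: [0.4707, 0.1786, 0.1928]
tool_rot: [[-0.99, 0.138, -0.002], [0.138, 0.99, -0.0], [0.002, -0.001, -1.0]]
force: [0.7, 0.1, -0.4]
opening: 0.001
gripper_force: 0.0
```

>>> {"name": "send_rows", "arguments": {
  "increments": [0,-0.0023,-0.0038,0.015,0,0,0,0,0.02,0,0,0,0,0.015,0,0,0,0,0.012,0,0,0,0,0,0,0,0,0,0,0]
}}

```text
time_s: 3.35
tool_pos: [0.4738, 0.1742, 0.1322]
tool_rot: [[-0.99, 0.139, 0.001], [0.139, 0.99, 0.001], [-0.001, 0.001, -1.0]]
force: [-0.1, 0.1, -0.1]
opening: 0.001
gripper_force: 0.0
```

>>> {"name": "send_rows", "arguments": {
  "increments": [0,0,0,0.002,0,0,0,0,0.002,0,0,0,0,0.001,0,0,0,0,0.001,0,0,0,0,0.001,0,0,0,0,0.001,0,0,0,0,0,0]
}}

```text
time_s: 3.93
tool_pos: [0.4734, 0.1732, 0.1235]
tool_rot: [[-0.99, 0.14, 0.0], [0.14, 0.99, 0.0], [-0.0, 0.0, -1.0]]
force: [-0.1, 0.2, 1.8]
opening: 0.004
gripper_force: 0.8
```

Contact begins, as expected, at 0.1235. Pressing on gradually.

>>> {"name": "send_rows", "arguments": {
  "increments": [0,0,0,0.001,0,0,0,0,0.001,0,0,0,0,0.001,0,0,0,0,0.001,0,0,0,0,0,0]
}}

```text
time_s: 4.35
tool_pos: [0.4735, 0.1733, 0.1197]
tool_rot: [[-0.99, 0.14, 0.001], [0.14, 0.99, 0.0], [-0.001, 0.0, -1.0]]
force: [-0.7, -0.9, 1.9]
opening: 0.004
gripper_force: 1.0
```

>>> {"name": "send_rows", "arguments": {
  "increments": [0,0,0,0.001,0,0,0,0,0.001,0,0,0,0,0.001,0,0,0,0,0.001,0,0,0,0,0,0]
}}

```text
time_s: 4.77
tool_pos: [0.4731, 0.1731, 0.1148]
tool_rot: [[-0.99, 0.14, -0.001], [0.14, 0.99, -0.0], [0.001, -0.0, -1.0]]
force: [-0.6, -0.1, -0.6]
opening: -0.0
gripper_force: 0.0
```

>>> {"name": "send_rows", "arguments": {
  "increments": [0,0,0,0.001,0,0,0,0,0.001,0,0,0,0,0,0]
}}

```text
time_s: 5.02
tool_pos: [0.4734, 0.1732, 0.1142]
tool_rot: [[-0.99, 0.14, 0.0], [0.14, 0.99, 0.0], [-0.0, 0.0, -1.0]]
force: [-1.7, 0.0, 6.5]
opening: 0.0
gripper_force: 3.8
```

>>> {"name": "send_rows", "arguments": {
  "increments": [0,0,0,-0.01,0,0,0,0,-0.02,0,0,-0.015,0.0125,0,0,0,-0.02,0.02,0,0,0,0,0,0,0,0,0,0,0,0]
}}

```text
time_s: 5.52
tool_pos: [0.5134, 0.2016, 0.1436]
tool_rot: [[-0.99, 0.139, 0.001], [0.139, 0.99, 0.001], [-0.001, 0.001, -1.0]]
force: [-1.3, -0.2, 0.2]
opening: -0.0
gripper_force: 0.0
```

Run:
```python
from h import *
ims=[]
O=np.array([.4725,.1747]);a=np.radians(81.8);Y=np.array([np.cos(a),np.sin(a)]);X=np.array([Y[1],-Y[0]])
for n in("scene","wrist"):
    c=capture(n);W=pts(c);img=c["img"]
    hsv=cv2.cvtColor(img,cv2.COLOR_RGB2HSV);H,S,V=[hsv[...,i].astype(int) for i in range(3)]
    red=((H<8)|(H>172))&(S>150)&(np.hypot(W[...,0]-O[0],W[...,1]-O[1])<.045)&(W[...,2]>.06)
    q=W[red];L=np.c_[(q[:,:2]-O)@X,(q[:,:2]-O)@Y]
    print(n,len(q),np.percentile(q[:,2],[90,97,99]).round(4),np.percentile(L,[1,99],axis=0).round(4).tolist())
    k=L[np.hypot(*L.T)>.030];an=np.degrees(np.arctan2(k[:,1],k[:,0]))%360;print(np.histogram(an,36,(0,360))[0])
    v,u=np.where(red); ims.append(cv2.resize(img[max(0,int(v.mean())-75):,max(0,int(u.mean())-100):][:150,:200],(400,300)))
s=sense();T=np.array(s["tool_pos"]);print(T,(T[:2]-O)@X,(T[:2]-O)@Y,s["force"])
cv2.imwrite("pics/d.png",np.hstack(ims)[...,::-1])
```

```text
scene 265 [0.0917 0.0928 0.0929] [[-0.0209, -0.0286], [0.0205, 0.0313]]
[0 0 0 0 0 0 0 0 0 0 5 9 4 3 0 0 0 0 0 0 0 0 0 3 3 1 0 0 0 0 0 0 0 0 0 0]
wrist 5007 [0.0921 0.0927 0.0931] [[-0.0215, -0.0301], [0.0326, 0.0283]]
[48 11  0  0  0  0  0  0  0  0  8 46 60 20  0  0  0  0  0  0  0  0 24 65
 74 30  0  0  0  0  0  0  0  0 30 58]
[0.51172848 0.19993597 0.14311697] 0.03522804224108998 0.030573078005857138 [0.36058758 0.04973673 0.57247646]
```

View pics/d.png

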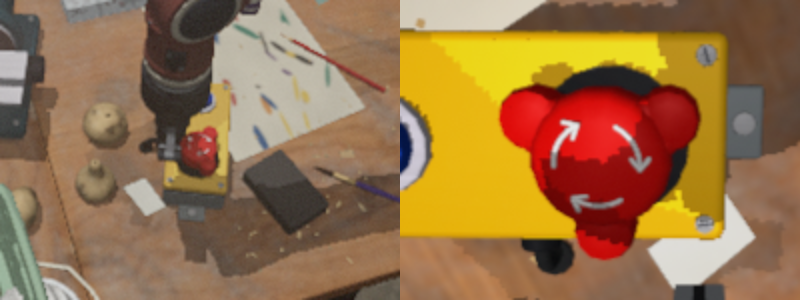

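The head is latched at 92.8 mm, with lobe a at station +x (wrist crop, about 607,240). Going down beside its +y flank.

>>> {"name": "send_rows", "arguments": {
  "increments": [0,0,0,0.015,0,0,0,0,0.015,0,0,0,0,0.013,0,0,0,0,0.006,0,0,0,0,0,0,0,0,0,0,0]
}}

```text
time_s: 6.12
tool_pos: [0.5122, 0.2001, 0.0944]
tool_rot: [[-0.99, 0.141, -0.001], [0.141, 0.99, -0.0], [0.001, -0.001, -1.0]]
force: [0.7, -0.5, 0.3]
opening: -0.002
gripper_force: 0.0
```

>>> {"name": "send_rows", "arguments": {
  "increments": [0,0,-0.002,0,0,0,0,-0.002,0,0,0,0,-0.002,0,0,0,0,-0.002,0,0,0,0,-0.002,0,0,0,0,0,0,0]
}}

```text
time_s: 6.62
tool_pos: [0.5115, 0.1902, 0.0947]
tool_rot: [[-0.99, 0.141, 0.001], [0.141, 0.99, 0.0], [-0.001, 0.0, -1.0]]
force: [0.4, 0.8, 0.5]
opening: -0.001
gripper_force: 0.3
```

>>> {"name": "send_rows", "arguments": {
  "increments": [0,0,-0.002,0,0,0,0,-0.002,0,0,0,0,-0.001,0,0,0,0,-0.001,0,0,0,0,0,0,0]
}}

```text
time_s: 7.03
tool_pos: [0.5111, 0.1845, 0.0946]
tool_rot: [[-0.99, 0.141, 0.002], [0.141, 0.99, 0.0], [-0.002, 0.001, -1.0]]
force: [1.3, 0.4, 1.4]
opening: -0.0
gripper_force: 1.0
```

>>> {"name": "send_rows", "arguments": {
  "increments": [0,0,-0.001,0,0,0,0,-0.001,0,0,0,0,-0.001,0,0,0,0,0,0,0]
}}

```text
time_s: 7.37
tool_pos: [0.5107, 0.1823, 0.0946]
tool_rot: [[-0.99, 0.14, 0.002], [0.14, 0.99, 0.001], [-0.002, 0.002, -1.0]]
force: [3.8, 2.8, 1.0]
opening: 0.001
gripper_force: 2.0
```

>>> {"name": "send_rows", "arguments": {
  "increments": [0,0,-0.001,0,0,0,0,-0.001,0,0,0,0,0,0,0]
}}

```text
time_s: 7.62
tool_pos: [0.5104, 0.181, 0.0947]
tool_rot: [[-0.99, 0.14, 0.002], [0.14, 0.99, 0.002], [-0.002, 0.003, -1.0]]
force: [3.3, 4.4, 0.7]
opening: 0.002
gripper_force: 2.8
```

>>> {"name": "send_rows", "arguments": {
  "increments": [0,0,-0.001,0,0,0,0,-0.001,0,0,0,0,-0.001,0,0,0,0,0,0,0]
}}

```text
time_s: 7.95
tool_pos: [0.5102, 0.1791, 0.0949]
tool_rot: [[-0.99, 0.139, 0.003], [0.139, 0.99, 0.004], [-0.003, 0.004, -1.0]]
force: [4.0, 5.1, 0.6]
opening: 0.0
gripper_force: 3.2
```

>>> {"name": "send_rows", "arguments": {
  "increments": [0,0,-0.001,0,0,0,0,-0.001,0,0,0,0,0,0,0]
}}

```text
time_s: 8.2
tool_pos: [0.5104, 0.1776, 0.0952]
tool_rot: [[-0.99, 0.139, 0.004], [0.139, 0.99, 0.004], [-0.004, 0.005, -1.0]]
force: [4.0, 5.9, 2.6]
opening: 0.002
gripper_force: 3.3
```

```bash
cat > chk.py <<'E'
from h import *
O=np.array([.4725,.1747]);a=np.radians(81.8);Y=np.array([np.cos(a),np.sin(a)]);X=np.array([Y[1],-Y[0]])
for n in("scene","wrist"):
    c=capture(n);W=pts(c);img=c["img"]
    hsv=cv2.cvtColor(img,cv2.COLOR_RGB2HSV);H,S,V=[hsv[...,i].astype(int) for i in range(3)]
    red=((H<8)|(H>172))&(S>150)&(np.hypot(W[...,0]-O[0],W[...,1]-O[1])<.045)&(W[...,2]>.06)
    q=W[red];L=np.c_[(q[:,:2]-O)@X,(q[:,:2]-O)@Y]
    print(n,len(q),np.percentile(q[:,2],[90,97,99]).round(4))
    k=L[np.hypot(*L.T)>.030];an=np.degrees(np.arctan2(k[:,1],k[:,0]))%360;print(np.histogram(an,36,(0,360))[0])
s=sense();T=np.array(s["tool_pos"]);print(s["time_s"],T,(T[:2]-O)@X,(T[:2]-O)@Y,s["force"])
E
python3 chk.py
```

```text
scene 268 [0.0924 0.0938 0.0959]
[0 0 0 0 1 0 0 1 8 7 7 1 0 0 0 0 0 0 0 0 0 4 2 0 0 0 0 0 0 0 0 0 0 0 0 0]
wrist 9002 [0.093  0.0936 0.0939]
[  0   0   0   0   0   0   0   0  18  65  59   8   0   0   0   0   0   0
   0   0  75 148 131  49   0   0   0   0   0   0   0   9  82 103  73   6]
8.3 [0.51035045 0.17766863 0.09515408] 0.03704006528359242 0.008336844230514314 [3.56873631 5.42482462 1.54283171]
```

>>> {"name": "send_rows", "arguments": {
  "increments": [0,0.0003,-0.001,0,0,0,0.0003,-0.001,0,0,0,0.0003,-0.001,0,0,0,0,0,0,0]
}}

```text
time_s: 8.63
tool_pos: [0.5098, 0.1753, 0.0957]
tool_rot: [[-0.99, 0.139, 0.006], [0.139, 0.99, 0.006], [-0.005, 0.006, -1.0]]
force: [4.7, 6.8, 4.5]
opening: 0.001
gripper_force: 3.5
```

>>> {"name": "send_rows", "arguments": {
  "increments": [0,0.0003,-0.001,0,0,0,0.0003,-0.001,0,0,0,0,0,0,0]
}}

```text
time_s: 8.88
tool_pos: [0.5095, 0.1729, 0.0959]
tool_rot: [[-0.99, 0.139, 0.008], [0.139, 0.99, 0.005], [-0.007, 0.006, -1.0]]
force: [4.5, 5.2, 5.3]
opening: 0.0
gripper_force: 3.4
```

```bash
python3 chk.py
```

```text
scene 277 [0.0941 0.0951 0.0962]
[ 0  0  0  0  0  0  0  5 12  8  2  0  0  0  0  0  0  0  0  2  2  3  1  0
  0  0  0  0  0  0  0  0  0  0  0  0]
wrist 9107 [0.0946 0.0952 0.0956]
[  0   0   0   0   0   0   0  16  62  63   7   0   0   0   0   0   0   0
   0  43 144 147  78   1   0   0   0   0   0   0   4  67 109  88  23   0]
8.9833 [0.5095314  0.17285991 0.09588279] 0.036915250468080675 0.0034604699952665388 [5.08103351 5.60574033 5.09075066]
```

>>> {"name": "send_rows", "arguments": {
  "increments": [0,0.0003,-0.001,0,0,0,0.0003,-0.001,0,0,0,0.0003,-0.001,0,0,0,0,0,0,0]
}}

```text
time_s: 9.32
tool_pos: [0.5079, 0.1673, 0.0956]
tool_rot: [[-0.99, 0.14, 0.006], [0.14, 0.99, 0.001], [-0.005, 0.002, -1.0]]
force: [4.2, 0.2, 3.6]
opening: -0.001
gripper_force: 2.4
```

>>> {"name": "send_rows", "arguments": {
  "increments": [0,0.0003,-0.001,0,0,0,0.0003,-0.001,0,0,0,0,0,0,0]
}}

```text
time_s: 9.57
tool_pos: [0.5052, 0.1643, 0.0945]
tool_rot: [[-0.99, 0.141, 0.001], [0.141, 0.99, -0.001], [-0.001, -0.001, -1.0]]
force: [4.8, -0.0, 2.3]
opening: 0.002
gripper_force: 2.3
```

```bash
python3 chk.py
```

```text
scene 274 [0.1001 0.102  0.1027]
[ 0  0  0  0  0  2  7 10  6  0  0  0  0  0  0  0  0  1  3  1  0  0  0  0
  0  0  0  0  0  0  0  0  0  0  0  0]
wrist 9954 [0.1011 0.1017 0.102 ]
[  0   0   0   0   0  11  62  59  15   0   0   0   0   0   0   0   0   7
 118 179 122  13   0   0   0   0   0   0   0  76 126 121  50   1   0   0]
9.6667 [0.50523755 0.16447392 0.09446761] 0.03386138386212309 -0.0054522137141653475 [ 5.38562664 -0.15073849  1.49045358]
```

The latch has let go: the head top is at 102 mm. Backing off, up, then over to the reset.

>>> {"name": "send_rows", "arguments": {
  "increments": [0,-0.003,0.004,0,0,0,-0.001,0.008,0,0,0,0,0.01,0,0,0,0,0.012,0,0,0,0,0.006,0,0,0,0,0,0,0,0,0,0,-0.02,0,0,0,0,-0.02,0,0,0,0,-0.012,0,0,0,0,0,0]
}}

```text
time_s: 10.5
tool_pos: [0.5148, 0.2049, 0.1485]
tool_rot: [[-0.99, 0.14, 0.003], [0.14, 0.99, 0.001], [-0.003, 0.002, -1.0]]
force: [0.8, 0.1, -0.0]
opening: 0.0
gripper_force: 0.0
```

```bash
python3 chk.py
```

```text
scene 277 [0.1006 0.1024 0.1033]
[0 0 0 0 0 0 0 0 0 0 9 8 7 0 0 0 0 0 0 0 0 0 1 2 3 2 0 0 0 0 0 0 0 0 0 0]
wrist 5359 [0.1011 0.1017 0.1021]
[53 12  0  0  0  0  0  0  0  0  9 54 64 24  0  0  0  0  0  0  0  0 23 69
 77 36  0  0  0  0  0  0  0  0 33 57]
10.6 [0.51329633 0.20422445 0.1460129 ] 0.036168194293584095 0.03504133129061541 [-0.32584663  0.41337316  1.27847295]
```

>>> {"name": "send_rows", "arguments": {
  "increments": [0,0,0,-0.01,0,0,0.0072,-0.0243,0,0,0,0.0073,-0.0243,0,0,0,0.0072,-0.0243,0,0,0,0.0073,-0.0243,0,0,0,0.0072,-0.0244,0,0,0,0,0,0,0,0,0,0,0.02,0,0,0,0,0.018,0,0,0,0,0,0]
}}

```text
time_s: 11.43
tool_pos: [0.4589, 0.0886, 0.1158]
tool_rot: [[-0.99, 0.14, -0.007], [0.14, 0.99, -0.002], [0.007, -0.002, -1.0]]
force: [0.2, -0.6, 0.3]
opening: 0.004
gripper_force: 0.0
```

```bash
python3 chk.py
```

```text
scene 307 [0.1004 0.102  0.1024]
[6 4 0 0 0 0 0 0 0 0 7 8 3 1 0 0 0 0 0 0 0 0 0 2 2 1 0 0 0 0 0 0 0 0 1 2]
wrist 7332 [0.101  0.1016 0.1019]
[ 41   5   0   0   0   0   0   0   0   0   3  33  38  46   0   0   0   0
   0   0   0   0  97 264 253 135   2   0   0   0   0   0   0  30  67  62]
11.5333 [0.46063899 0.08910937 0.11785107] 0.0004679497710829118 -0.08640729017425419 [-0.71982625  0.52868258  0.19261602]
```

>>> {"name": "send_rows", "arguments": {
  "increments": [0,0,0,0.012,0,0,0,0,0.01,0,0,0,0,0.002,0,0,0,0,0.001,0,0,0,0,0.001,0,0,0,0,0.001,0,0,0,0,0.001,0,0,0,0,0,0]
}}

```text
time_s: 12.2
tool_pos: [0.4616, 0.0891, 0.0907]
tool_rot: [[-0.99, 0.14, 0.001], [0.14, 0.99, 0.0], [-0.001, 0.0, -1.0]]
force: [0.6, 1.0, 0.6]
opening: -0.002
gripper_force: 0.7
```

>>> {"name": "send_rows", "arguments": {
  "increments": [0,0,0,0.001,0,0,0,0,0.001,0,0,0,0,0.001,0,0,0,0,0,0]
}}

```text
time_s: 12.53
tool_pos: [0.4616, 0.0891, 0.0875]
tool_rot: [[-0.99, 0.14, 0.001], [0.14, 0.99, 0.0], [-0.001, 0.0, -1.0]]
force: [0.8, 0.8, 4.3]
opening: -0.001
gripper_force: 1.8
```

>>> {"name": "send_rows", "arguments": {
  "increments": [0,0,0,0.001,0,0,0,0,0.001,0,0,0,0,0,0,0,0,0,0,0]
}}

```text
time_s: 12.87
tool_pos: [0.4617, 0.0891, 0.0859]
tool_rot: [[-0.99, 0.14, 0.001], [0.14, 0.99, 0.0], [-0.001, 0.0, -1.0]]
force: [-0.3, 0.1, 7.6]
opening: -0.003
gripper_force: 4.3
```

>>> {"name": "send_rows", "arguments": {
  "increments": [0,0,0,0.001,0,0,0,0,0.0005,0,0,0,0,0,0,0,0,0,0,0]
}}

```text
time_s: 13.2
tool_pos: [0.4617, 0.0891, 0.0849]
tool_rot: [[-0.99, 0.14, 0.001], [0.14, 0.99, 0.0], [-0.001, 0.001, -1.0]]
force: [-1.3, -0.3, 12.7]
opening: 0.001
gripper_force: 6.4
```

Force is 12.7 N, so the button is fully in and on its rubber buffer. Withdrawing.

>>> {"name": "send_rows", "arguments": {
  "increments": [0,0,0,-0.004,0,0,0,0,-0.006,0,0,0,0,-0.02,0,0,0,0,-0.03,0,0,0,0,-0.04,0,0,0,0,-0.03,0,0,0,0,0,0,0,0,0,0,0,0,0,0,0,0,0,0,0,0,0]
}}

```text
time_s: 14.03
tool_pos: [0.4598, 0.0887, 0.2123]
tool_rot: [[-0.99, 0.14, -0.004], [0.14, 0.99, -0.001], [0.004, -0.002, -1.0]]
force: [0.2, -1.0, 0.0]
opening: 0.002
gripper_force: 0.0
```

```bash
python3 chk.py
python3 - <<'E'
from h import *
c=capture("wrist");W=pts(c);img=c["img"]
hsv=cv2.cvtColor(img,cv2.COLOR_RGB2HSV);H,S,V=[hsv[...,i].astype(int) for i in range(3)]
b=W[(H>100)&(H<125)&(S>140)&(np.hypot(W[...,0]-.4597,W[...,1]-.089)<.02)];print("blue",len(b),np.median(b[:,2]))
E
```

```text
scene 314 [0.1002 0.1016 0.1027]
[4 6 0 0 0 0 0 0 0 0 8 7 7 0 0 0 0 0 0 0 0 0 0 2 3 0 0 0 1 0 0 0 0 0 1 3]
wrist 2819 [0.101  0.1016 0.102 ]
[20  1  0  0  0  0  0  0  0  0  2 15 19  6  0  0  0  0  0  0  0  0 27 77
 83 46  1  0  0  0  0  0  0  9 30 33]
14.1333 [0.46015717 0.08873579 0.212326  ] 4.4347564368920643e-05 -0.08684577449319697 [ 0.57737574  0.29461575 -1.38949654]
blue 610 0.06896794863438116
```

```bash
python3 -c "
from cell import *
print(job_done())"
```

```text
the job is handed in; nothing more can be done
None
```

The stop was pressed in until it latched, then twisted clockwise until it sprang out and turned back. The reset was then pressed fully in and came back out. The job is handed in at about 14 s; no verdict was returned.

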